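# Park the sprung pusher of the empty lid dispenser on its loading catch

## Robot

A 6-joint arm with a two-finger parallel gripper is mounted at the origin on the work surface. World frame = base frame: x ahead of the robot, y to its left, z up, the work surface at z = 0. Lengths are in m, angles in rad, forces in N, time in s.
With the tool pointing down it reaches from about 0.275 to 0.75 m from the base axis. Payload 10.2 kg.
Tool frame: the origin (TCP) lies at the very end of the fingers, on their centre line; the grasp point (between the pads) lies 19 mm behind it; z points along the fingers, y is the line along which they close (so a half turn about z gives the same grasp; the last joint's range is limited). The gripper opens to 88 mm and grips with 3 to 60 N. Pads are 18 mm wide; open, the fingers measure 123 mm over their backs; the gripper's body (75 mm by 187 mm) begins 45 mm behind the grasp point.
Start: joints at [-1.444, 0.313, 1.498, -0, 1.331, -0.223], TCP at [0.18, -0.493, 0.239] pointing down, gripper open.
Joint ranges: [-2.94, 2.94], [-0.97, 2.17], [0.19, 2.56], [-1.23, 4.37], [0.02, 3.11], [-2.88, 2.88]. Speed limits (rad/s): [2.39, 2.39, 3.01, 3.14, 3.14, 3.14].

## Interface

Orientations are given as a 3x3 rotation matrix whose columns are the frame's x, y, z axes.
In Python, from workcell import status, read_camera, env gives the robot as it stands.
- The arm moves only by the tool step_arm, never from a script. Its argument "steps" is a list that holds one entry, the list of rows, each a list of 4 numbers: the shift along the tool's x, y, z in m, then the turn about the tool's z in rad. A call has 1 to 12 rows; each row shifts and turns the commanded pose from where the row before left it, along the tool's axes as they then stand; what a row does not reach is not made up. A row lasts 1/10 s, in which the tool goes at most 50 mm and 8.59 degrees, less where a joint would pass 70% of its speed; a pose out of reach is approached as far as the arm can. A call with a gripper value outside its range is refused whole. "fingers" is the finger opening in m, from 0 to 0.0881, set as the call begins (left out, the last holds). The fingers move at their own pace and stop on an object; the grip force is fixed at half the most. Time passes only in rows, so rows that do not move let the fingers close. It gives the time, the measured TCP pose, the force, the opening and the grip force at its end, in the units of the state.
- status.get_obs(): the state, without advancing time (a new reading comes with each control period).
- read_camera(name): name is "side" or "top"; returns a dict with "img" (384x512x3 uint8, blue, green, red), "fov_y" (degrees; the focal length in pixels is half the picture's height over the tangent of half this angle, whatever the lens; pixels are square), "cx", "cy" (the principal point, pixels), "dist" ([k1, k2, p1, p2, k3] as OpenCV has them; the pictures are not rectified), "camera_from_world" (4x4, takes a point from world to camera coordinates). Camera axes: x right, y up, looking along -z (the intrinsics and any distortion apply to the point x, -y, -z); pixel columns grow to the right and rows downward; lengths in m; the calibration is good to about 2 mm. A picture is of the moment at which its call begins. There is no depth.
- env.sign_off(): hands the job in; it is judged then, once.
The state is a dict: "t": time; "joint_positions": joint angles; "qvel": joint speeds; "joint_torque": joint torques, N m; "tcp_pos": TCP position; "orientation": TCP orientation; "force": force on the tool from outside, world axes, zero at the start; "torque": the same for the moment, N m; "width": opening from 0.0 (shut) to 1.0 (fully open); "grip_force": force on a finger pad.
Only numpy, scipy, OpenCV 4.12 (cv2) and the standard library are available. Lean on these libraries where they do the work, as an engineer would, in place of code of your own. Each camera call takes 0.05 s, during which the arm holds its last target. There are 200 camera calls.

## Task

One of the two tub-lid dispensers has run empty. Make it ready for refilling: push its green sprung pusher back with your fingertips until it has gone past the half-way catch, then let it go, so that it springs forward onto the catch and stays parked there. Push it from the front only, without gripping it or reaching behind it, and leave the stocked dispenser with its lids and everything else on the table as they are.

Things in the scene. Friction and masses are not known exactly. Their poses are not given: they have to be found in the camera images.
- disp_empty: Empty lid dispenser, fixed: open-topped bare metal lane, 300 mm long (x), 112 wide (y), no lids in it. Origin: footprint centre at table height. +x runs from its front lips (nearest the robot, x = -150 mm, 60 mm high, 68 mm gap between them) to the rear wall (76 mm high): the way to push. Side walls 65 mm high. The catch sits outside the right wall (y = -56 to -81 mm).
- pusher (a joint): Travel of the empty dispenser's pusher, m. 0: front, held by its spring (3 N, 5 N at the rear); grows pushed back; 0.150: rear stop. From about 0.045 its foot rides over the catch (soft bump). From 0.088 on the catch has snapped up behind the foot: let go, the pusher springs forward onto it and stays at 0.085. Let go earlier, it returns to 0.
- pusher_face (a point): Middle of the front face of the empty dispenser's pusher, 90 mm above the table; moves with it. The pusher is an upright green plate, 98 mm wide, 6 thick, from 34 to 112 mm above the table; face at x = -138 mm of the dispenser at travel 0. At its right end a green arm (73 to 84 mm up) reaches over the right wall with the foot.
- catch_pin (a point): Cross pin at the tip of the empty dispenser's hinged catch, with a red thumb pad, 46 mm above the table when up; it sinks up to 10 mm while the foot rides over it. Pressed down it would let the parked pusher go.
- disp_stocked: The stocked lid dispenser, of the same make and size, with a row of white lids standing in its front half. Same frame as the empty one. Leave it alone.
- pusher2_face (a point): Middle of the front face of the stocked dispenser's pusher, 90 mm above the table; the lids stand between it and the front lips. Leave it alone.
- lid_stack: Row of 11 white lids, 98 mm diameter, 66 mm long, on edge in the stocked dispenser. Origin: on its axis at the front end, next to the lips, about 66 mm above the table.
- loose_lid: A single white lid lying flat on the table, 98 mm diameter, 8 mm high. Origin under its centre.
- packed_tub: Closed white round tub, 98 mm diameter, 63 mm high. Origin under its centre.
- tub_tower: Tower of nested white round tubs, 98 mm diameter, 114 mm high. Origin under its centre.
- dressing: Brown squeeze bottle with red cap, 58 mm diameter, 175 mm high. Origin under its centre.
- tape_roll: Roll of paper tape lying flat, 90 mm diameter, 24 mm high. Origin under its centre.
- ladle_spoon: Steel serving spoon lying on the table, 240 mm long. Origin under its middle.
- timer: White kitchen timer standing upright, 70 mm wide, 62 mm high. Origin under its centre.
- pusher_spool: Spring spool in the carriage on the back of that plate: steel coil with black flanges, lying across the lane, 48 mm diameter, 76 mm wide, from 9 to 57 mm behind the front face, top 108 mm above the table. Not to be touched. Origin: on its axle (84 mm above the table), in the middle.

How it is judged:
On the way, in this order (a step that is already met when the one before it is completed fails the run):
1. the empty dispenser's pusher is pushed back past its catch (value of joint pusher above 0.088 m).
2. let go, it has come back onto the catch and stays there untouched (value of joint pusher between 0.08 and 0.0872 m and contact force between each of the arm, the fingers and disp_empty below 0.2 N), for 0.3 s.
At the end, for the whole second after the job is handed in: The empty dispenser's pusher is at rest on its catch (travel 80 to 87 mm, nominal 85), held by the catch alone; the stocked dispenser's pusher is within 6 mm and its lids within 10 mm of where they were (value of joint pusher between 0.08 and 0.0872 m and velocity of joint pusher between -0.01 and 0.01 m/s and distance of pusher2_face from where it was at the start of the episode below 0.006 m and distance of lid_stack from where it was at the start of the episode below 0.01 m); the robot touches nothing.
It fails at once if the pusher is gripped or pulled from behind (the spring spool on its back is touched) (contact force between any of the fingers, the arm and pusher_spool above 0.5 N).
It fails at once if the stocked dispenser's pusher or its lids are disturbed (distance of pusher2_face from where it was at the start of the episode above 0.006 m or distance of lid_stack from where it was at the start of the episode above 0.01 m).
It fails at once if another thing on the table is moved by more than 15 mm or lifted (distance of any of loose_lid, packed_tub, tub_tower, dressing, tape_roll, ladle_spoon, timer from where it was at the start of the episode above 0.015 m).
It also fails if it takes over 32 s, if anything falls off the work surface, if the arm or the gripper's body presses on something with over 40 N, if the wrist force passes 120 N, or if a joint passes its speed limit or range.

## Working session

There is one attempt and no reset: what is moved stays moved. The work goes in short steps, Python scripts to look and compute and a tool call to move; the robot and the scene stay as the last step left them, time stands still between calls to the robot, and variables do not carry over. Pictures are saved under pics/ and viewed, at most 10 in all, crops included, and the job is handed in when it is done.

Besides the shell and the picture viewer there is one more tool, called by a JSON object that holds its "api" and its "payload", one argument or row to a line. step_arm: Moves the arm, as the interface text tells. Its arguments: {"type":"object","properties":{"steps":{"type":"array"},"fingers":{"type":"number"}},"required":["steps"]}

```bash
mkdir -p pics; cat > h.py <<'E'
import numpy as np, cv2, pickle
from workcell import status, read_camera, env
def K(c):
    f=192/np.tan(np.radians(c["fov_y"])/2); return np.array([[f,0,c["cx"]],[0,f,c["cy"]],[0,0,1.]])
def ray(c,uv):
    p=cv2.undistortPoints(np.array(uv,float).reshape(-1,1,2),K(c),np.array(c["dist"],float)).reshape(-1,2)
    T=np.array(c["camera_from_world"]); R=T[:3,:3]
    d=np.c_[p[:,0],-p[:,1],-np.ones(len(p))]@R
    return -R.T@T[:3,3], d
def plane(c,uv,z):
    o,d=ray(c,uv); return o+d*((z-o[2])/d[:,2])[:,None]
def proj(c,P):
    T=np.array(c["camera_from_world"]); q=np.atleast_2d(P)@T[:3,:3].T+T[:3,3]
    return cv2.projectPoints((q*[1,-1,-1]).reshape(-1,1,3),np.zeros(3),np.zeros(3),K(c),np.array(c["dist"],float))[0].reshape(-1,2)
E
python3 - <<'E'
from h import *
for n in("top","side"):
    c=read_camera(n); pickle.dump(c,open(n+".pkl","wb")); cv2.imwrite(f"pics/{n}0.png",cv2.resize(c["img"],(800,600),interpolation=cv2.INTER_CUBIC))
    print(n,c["fov_y"],np.round(c["camera_from_world"],3).tolist())
s=status.get_obs();print(s["t"],s["orientation"],s["tcp_pos"])
E
```

```text
top 44.40261772738133 [[-0.018, -1.0, -0.024, 0.025], [0.998, -0.019, 0.052, -0.495], [-0.052, -0.023, 0.998, -1.606], [0.0, 0.0, 0.0, 1.0]]
side 42.72193380879373 [[-0.995, -0.097, -0.006, 0.488], [0.07, -0.758, 0.648, -0.095], [-0.067, 0.645, 0.761, -1.411], [0.0, 0.0, 0.0, 1.0]]
0.1 [[ 9.39444144e-01  3.42702036e-01 -1.20107505e-04]
 [ 3.42701950e-01 -9.39443518e-01  1.11796266e-03]
 [ 2.70293862e-04 -1.09142455e-03 -9.99999368e-01]] [ 0.17989669 -0.49298947  0.23823563]
```

View pics/top0.png

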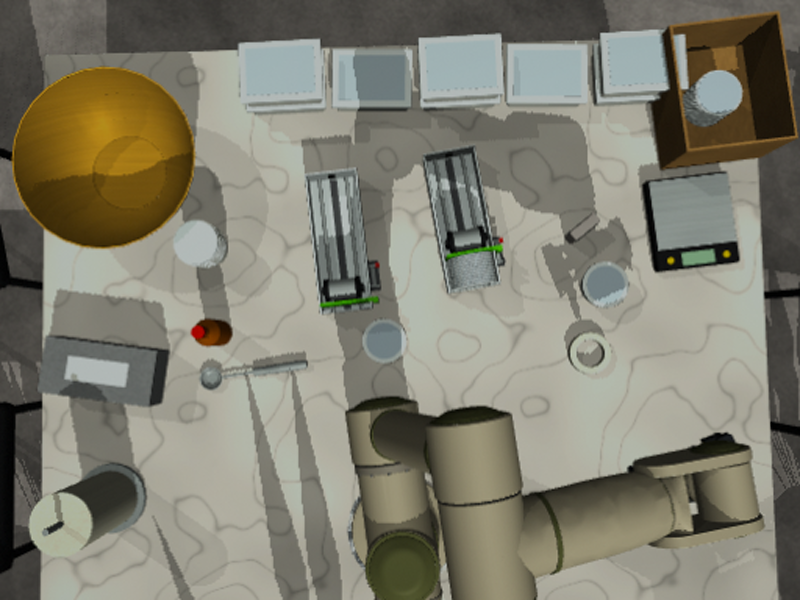

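View pics/side0.png

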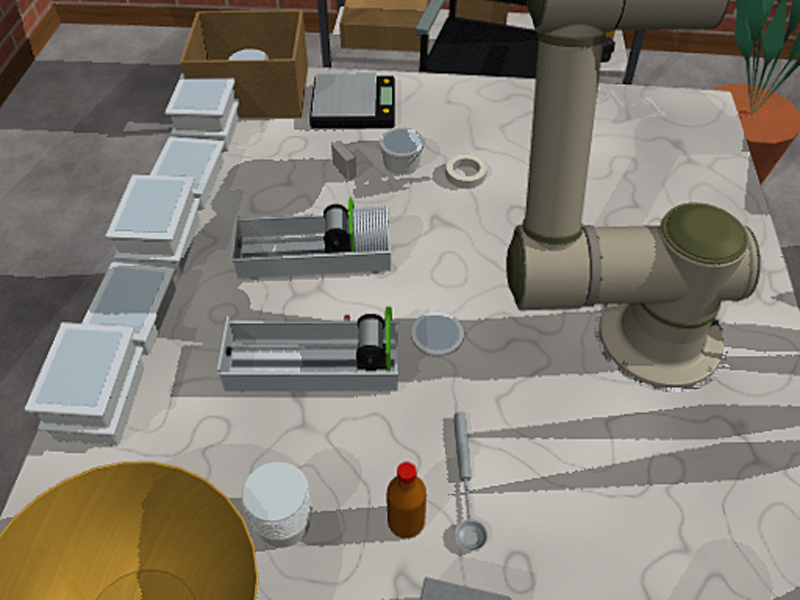

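The empty dispenser is the left one in the top view: its pusher is at about (348,301) and its catch's red pad at (376,265) in the 800 px picture. The stocked one is right of it, with its pusher at (470,250). The loose lid lies in front of the empty one at (385,341).

```bash
python3 - <<'E'
from h import *
C={n:pickle.load(open(n+".pkl","rb")) for n in("top","side")}
s=.64
for n,box in(("top",(300,280,390,325)),("side",(375,290,405,385))):
    c=C[n]; im=c["img"].astype(int); m=((im[...,1]>im[...,0]+40)&(im[...,1]>im[...,2]+40)).astype(np.uint8)
    k=np.zeros_like(m); x0,y0,x1,y1=[int(v*s) for v in box]; k[y0:y1,x0:x1]=1; m*=k
    v,u=np.nonzero(m); print(n,m.sum(),u.min(),u.max(),v.min(),v.max())
    if n=="top":
        # per-column upper/lower edge
        for uu in range(u.min(),u.max()+1,3): print(uu,v[u==uu].min(),v[u==uu].max())
        cols=[uu for uu in range(u.min()+2,u.max()-7)]
        e=np.array([[uu,v[u==uu].max()+.5] for uu in cols]); 
    else:
        for vv in range(v.min(),v.max()+1,4): print(vv,u[v==vv].min(),u[v==vv].max())
c=C["top"]
P=plane(c,e,0.112); p=np.polyfit(P[:,1],P[:,0],1); print("line x=a*y+b",p,"normal yaw",np.degrees(np.arctan(-p[0])), P[[0,-1]])
print("rear wall top corners .076",plane(c,np.array([[306,172],[357,169]])*s,.076))
for n,b in(("top",(365,255,385,275)),("side",(335,308,360,325))):
    c=C[n];im=c["img"].astype(int);x0,y0,x1,y1=[int(q*s) for q in b]
    sub=im[y0:y1,x0:x1];v,u=np.nonzero((sub[...,2]>sub[...,1]+50)&(sub[...,2]>sub[...,0]+50));print("red",n,u.mean()+x0,v.mean()+y0,len(u)); 
    print(plane(c,[[u.mean()+x0,v.mean()+y0]],.046))
c=C["top"]; x0,y0,x1,y1=295,160,390,325
sub=c["img"][int(y0*s):int(y1*s),int(x0*s):int(x1*s)]
cv2.imwrite("pics/crop.png",cv2.resize(sub,None,fx=5,fy=5,interpolation=cv2.INTER_CUBIC))
print(sub.shape)
E
```

```text
top 106 205 241 190 196
205 194 195
208 194 196
211 193 195
214 193 195
217 192 195
220 192 194
223 192 194
226 191 193
229 191 193
232 191 192
235 191 192
238 190 192
241 190 192
side 114 247 250 196 236
196 247 247
200 247 249
204 247 249
208 247 249
212 247 249
216 247 249
220 247 249
224 247 249
228 248 249
232 248 249
236 248 249
line x=a*y+b [-0.12697453  0.50142041] normal yaw 7.236380639326791 [[0.48150487 0.15442642 0.112     ]
 [0.49283994 0.06999322 0.112     ]]
rear wall top corners .076 [[0.77325204 0.19209716 0.076     ]
 [0.77719435 0.082687   0.076     ]]
red top 240.875 169.125 8
[[0.57502734 0.04601443 0.046     ]]
red side 221.5 202.5 8
[[0.57653962 0.04355847 0.046     ]]
(106, 61, 3)
```

View pics/crop.png

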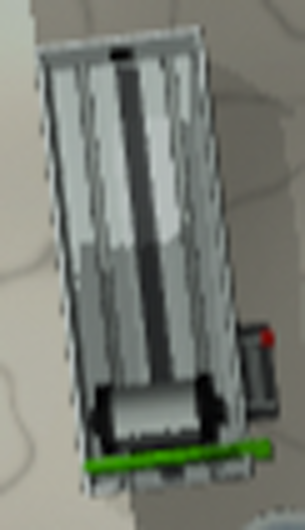

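The crop confirms the pusher plate at the front and the catch's red pad on the right wall. Pusher face centre is about (0.487, 0.111), push yaw about 6°. Now I'll shut the fingers, turn them into line and move to in front of the pusher.

{"api": "step_arm", "payload": {
  "steps": [
    [[0, 0, 0, 0.1225], [0, 0, 0, 0.1225], [0.018, -0.0316, 0, 0], [0.018, -0.0316, 0, 0], [0.018, -0.0316, 0, 0], [0.018, -0.0316, 0, 0], [0.018, -0.0316, 0, 0], [0.018, -0.0316, 0, 0], [0.018, -0.0316, 0, 0], [0.018, -0.0316, 0, 0], [0.018, -0.0316, 0, 0], [0.018, -0.0316, 0, 0]]
  ],
  "fingers": 0
}}

```text
t: 1.3
tcp_pos: [0.3261, -0.1586, 0.2387]
orientation: [[0.995, 0.104, -0.0], [0.104, -0.995, 0.0], [-0.0, -0.0, -1.0]]
force: [0.2, -0.3, -0.6]
width: 0.008
grip_force: 0.0
```

{"api": "step_arm", "payload": {
  "steps": [
    [[0.018, -0.0316, 0, 0], [0.018, -0.0316, 0, 0], [0.018, -0.0316, 0, 0], [0.018, -0.0316, 0, 0], [0.018, -0.0316, 0, 0], [0.018, -0.0316, 0, 0], [0.018, -0.0316, 0, 0], [0, 0, 0, 0], [0, 0, 0, 0]]
  ]
}}

```text
t: 2.2
tcp_pos: [0.4278, 0.0733, 0.2383]
orientation: [[0.994, 0.106, -0.001], [0.106, -0.994, -0.0], [-0.001, 0.0, -1.0]]
force: [0.5, -0.0, -0.8]
width: 0.01
grip_force: 0.0
```

{"api": "step_arm", "payload": {
  "steps": [
    [[0.015, -0.0315, 0, 0], [0, 0, 0.03, 0], [0, 0, 0.03, 0], [0, 0, 0.03, 0], [0, 0, 0.03, 0], [0, 0, 0.025, 0], [0, 0, 0.013, 0], [0, 0, 0, 0], [0, 0, 0, 0]]
  ]
}}

```text
t: 3.1
tcp_pos: [0.4398, 0.1052, 0.0813]
orientation: [[0.995, 0.103, 0.0], [0.103, -0.995, -0.0], [0.0, 0.0, -1.0]]
force: [1.0, -0.4, 0.7]
width: 0.007
grip_force: 0.0
```

```bash
python3 - <<'E'
from h import *
c=read_camera("side"); t=read_camera("top")
a=cv2.resize(c["img"][150:270,120:320],(600,360),interpolation=cv2.INTER_CUBIC)
b=cv2.resize(t["img"][90:230,170:300],(390,420)); b=b[:360]; b=cv2.resize(b,(200,185)); b=cv2.copyMakeBorder(b,0,175,0,0,0)
cv2.imwrite("pics/b.png",np.hstack([a,b]))
E
```

```text
(no output)
```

View pics/b.png

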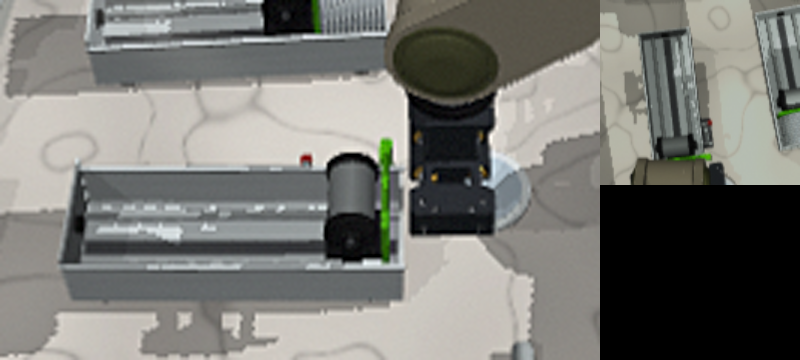

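The side view shows the shut gripper at about (450,200), just in front of the green plate at (386,200). The gripper body is above the dispenser's height and nothing has been touched. Pushing now.

{"api": "step_arm", "payload": {
  "steps": [
    [[0.015, 0, 0, 0], [0.012, 0, 0, 0], [0.006, 0, 0, 0], [0.006, 0, 0, 0], [0.01, 0, 0, 0], [0.01, 0, 0, 0], [0.01, 0, 0, 0], [0, 0, 0, 0]]
  ]
}}

```text
t: 4.0
tcp_pos: [0.5091, 0.1132, 0.0806]
orientation: [[0.995, 0.105, -0.0], [0.105, -0.995, -0.0], [-0.0, 0.0, -1.0]]
force: [-3.3, -1.0, 2.0]
width: 0.007
grip_force: 1.6
```

{"api": "step_arm", "payload": {
  "steps": [
    [[0.01, 0, 0, 0], [0.01, 0, 0, 0], [0.01, 0, 0, 0], [0.01, 0, 0, 0], [0.01, 0, 0, 0], [0.01, 0, 0, 0], [0.01, 0, 0, 0], [0, 0, 0, 0], [0, 0, 0, 0]]
  ]
}}

```text
t: 4.9
tcp_pos: [0.5773, 0.1202, 0.0804]
orientation: [[0.995, 0.105, -0.001], [0.105, -0.995, -0.0], [-0.001, 0.0, -1.0]]
force: [-3.2, -3.6, 0.1]
width: 0.009
grip_force: 2.0
```

```bash
python3 - <<'E'
from h import *
c=read_camera("side")
cv2.imwrite("pics/c.png",cv2.resize(c["img"][150:270,120:320],(600,360),interpolation=cv2.INTER_CUBIC))
E
```

```text
(no output)
```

View pics/c.png

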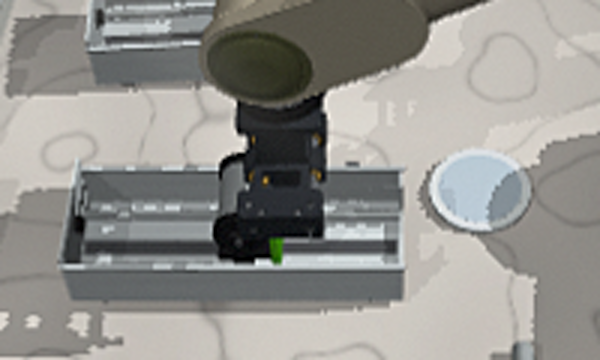

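The green plate's lower edge has moved from crop column 387 to 277, about 97 mm of travel. I'll add 6 mm for margin, then back off gently.

{"api": "step_arm", "payload": {
  "steps": [
    [[0.006, 0, 0, 0], [0, 0, 0, 0], [0, 0, 0, 0], [-0.005, 0, 0, 0], [-0.005, 0, 0, 0], [-0.005, 0, 0, 0], [-0.005, 0, 0, 0], [-0.01, 0, 0, 0], [-0.01, 0, 0, 0], [-0.01, 0, 0, 0], [0, 0, 0, 0], [0, 0, 0, 0]]
  ]
}}

```text
t: 6.15
tcp_pos: [0.5349, 0.1161, 0.0813]
orientation: [[0.995, 0.105, 0.002], [0.105, -0.995, 0.0], [0.002, -0.0, -1.0]]
force: [0.6, 0.1, 0.5]
width: 0.007
grip_force: 0.0
```

{"api": "step_arm", "payload": {
  "steps": [
    [[0, 0, 0, 0], [0, 0, -0.02, 0], [0, 0, -0.04, 0], [0, 0, -0.04, 0], [-0.02, 0, -0.03, 0], [-0.04, 0, 0, 0], [-0.04, 0, 0, 0], [-0.04, 0, 0, 0], [0, 0, 0, 0], [0, 0, 0, 0], [0, 0, 0, 0]]
  ]
}}

```text
t: 7.25
tcp_pos: [0.3961, 0.1012, 0.211]
orientation: [[0.995, 0.104, 0.001], [0.104, -0.995, 0.0], [0.001, 0.0, -1.0]]
force: [0.6, 0.0, -0.5]
width: 0.003
grip_force: 0.0
```

```bash
python3 - <<'E'
from h import *
c=read_camera("side");t=read_camera("top")
a=cv2.resize(c["img"][150:270,120:320],(600,360),interpolation=cv2.INTER_CUBIC)
b=cv2.resize(t["img"][90:210,170:236],(198,360),interpolation=cv2.INTER_CUBIC)
cv2.imwrite("pics/d.png",np.hstack([a,b]))
im=t["img"].astype(int); m=(im[...,1]>im[...,0]+40)&(im[...,1]>im[...,2]+40); m[:,:190]=0;m[:,245:]=0;m[:100]=0;m[205:]=0
v,u=np.nonzero(m);print(len(u))
if len(u):
  e=np.array([[q,v[u==q].max()+.5] for q in np.unique(u)[2:-7]]);P=plane(t,e,.112);p=np.polyfit(P[:,1],P[:,0],1);print(p,"travel",(np.polyval(p,.118)-.487)/.9945)
E
```

```text
142
[-0.094786    0.57865531] travel 0.08091560234573511
```

View pics/d.png

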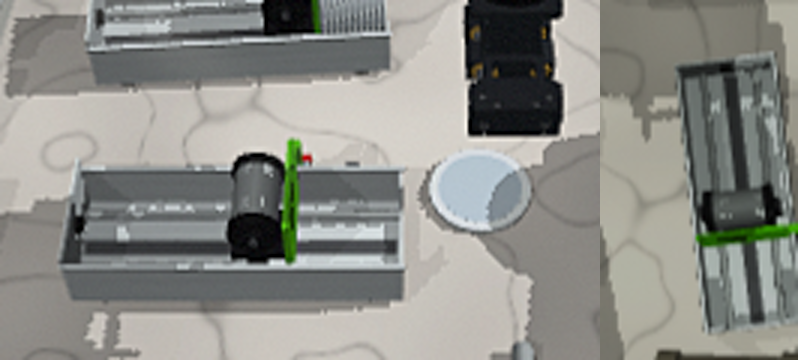

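The pusher is parked on the catch: its lower edge is at crop column 292 against 387 at the start, about 84 mm. The red pad shows just in front of it at (306,158), and the arm is clear.

```bash
python3 -c "
from h import *
print(env.sign_off())"
```

```text
the job is handed in; nothing more can be done
None
```

The empty dispenser's pusher is parked on its catch, measured at about 81–84 mm of travel in the camera images. The arm is clear, nothing else on the table was touched as far as I saw, and the job is handed in; no verdict came back.

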